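# Sort the loose goods into the bottle cups and the carton tray

## Task

Put away the loose goods at the packing bench: stand the stout bottle fully down in the wide grey cup and the slim bottle fully down in the narrow grey cup, both upright. Lay the larger carton flat on the floor of the small grey tray, then the smaller carton flat on top of it, near its middle. Leave the tape roll and the glass of brushes where they are.

Things in the scene. Friction and masses are not known exactly. Their poses are not given: they have to be found in the camera images.
- stout_bottle: White plastic bottle, standing: round body 42 mm in diameter and 97 mm high, above it a ribbed white screw cap 26 mm across, total height 112 mm; about 90 g. Origin: centre of its underside; z up. One of four loose goods in the nearer row, whose order changes.
- slim_bottle: White plastic bottle with a pointed nozzle, standing: round body 33 mm in diameter and 78 mm high, nozzle above it (16 mm thick at its foot), total height 108 mm; about 50 g. Origin: centre of its underside; z up.
- large_carton: Larger closed cardboard carton (brown) lying flat, 55 mm along its x, 75 mm along its y, 38 mm high; about 90 g. Origin: centre of its underside; z up. Grip it across its x.
- small_carton: Smaller closed carton (white) lying flat, 42 mm along its x, 60 mm along its y, 30 mm high; about 60 g. Origin: centre of its underside; z up. Grip it across its x.
- wide_cup: The wider of two grey round bottle cups, fixed to the worktop (places change between starts). Rim 34 mm above the worktop, 85 mm across outside; the mouth tapers over its upper 16 mm into a straight round well 47 mm in diameter, whose flat floor is 6 mm above the worktop. Origin: on the cup's axis, at worktop height; z up.
- narrow_cup: The narrower grey round bottle cup, fixed. Rim 34 mm above the worktop, 62 mm across outside; the mouth tapers over its upper 16 mm into a straight round well 38 mm in diameter, whose flat floor is 6 mm above the worktop. Origin: on the cup's axis, at worktop height; z up.
- carton_tray: Small low rectangular grey tray, fixed: outside 88 mm along its x and 108 mm along its y; inside 80 x 100 mm; floor 4 mm and rim 16 mm above the worktop. Origin: its centre, at worktop height; z up.
- tape_roll: Bystander: blue roll of tape lying flat, 69 mm in diameter, 31 mm high, to the right of the work. Origin: centre of its underside. Leave it alone.
- brush_glass: Bystander: clear plastic glass with brushes in it, 58 mm in diameter, 146 mm high over the brushes, to the left of the work. Origin: centre of its underside. Leave it alone.
Mind the look-alikes: they are no part of the job. Leave any red look-alike of the stout_bottle alone.

How it is judged:
At the end, for the whole second after the job is handed in: Each bottle on the floor of its own cup (within 8 mm of its axis, underside below 10 mm), upright; larger carton flat on the tray floor (centre within 20 mm along each tray axis, underside below 8 mm); smaller carton flat on it, centres within 15 mm; all released and at rest (horizontal distance between stout_bottle and wide_cup below 0.008 m and z of stout_bottle in the frame of wide_cup between 0.002 and 0.01 m and angle between each of stout_bottle, slim_bottle's own z axis and vertical below 0.1 rad and horizontal distance between slim_bottle and narrow_cup below 0.008 m and z of slim_bottle in the frame of narrow_cup between 0.002 and 0.01 m and x of large_carton in the frame of carton_tray between -0.02 and 0.02 m and y of large_carton in the frame of carton_tray between -0.02 and 0.02 m and z of large_carton in the frame of carton_tray between 0 and 0.008 m and angle between each of large_carton, small_carton's own z axis and vertical below 0.06 rad and horizontal distance between small_carton and large_carton below 0.015 m and z of small_carton in the frame of large_carton between 0.034 and 0.043 m and linear speed of each of stout_bottle, slim_bottle, large_carton, small_carton below 0.02 m/s and angular speed of each of stout_bottle, slim_bottle, large_carton, small_carton below 0.2 rad/s); the robot touches nothing.
It fails at once if the blue tape roll is pushed more than 30 mm or tipped over (distance of tape_roll from where it was at the start of the episode above 0.03 m or angle between tape_roll's own z axis and vertical above 0.6 rad).
It fails at once if the glass of brushes is pushed more than 30 mm or tipped over (distance of brush_glass from where it was at the start of the episode above 0.03 m or angle between brush_glass's own z axis and vertical above 0.6 rad).
It also fails if it takes over 120 s, if anything falls off the work surface, if the arm or the gripper's body presses on something with over 40 N, if the wrist force passes 120 N, or if a joint passes its speed limit or range.

## Robot

A 7-joint arm with a two-finger parallel gripper is mounted at the origin on a cart in front of the work surface, level with it; the furniture and walls round the work are solid. World frame = base frame: x ahead of the robot, y to its left, z up, the work surface at z = 0. Lengths are in m, angles in rad, forces in N, time in s.
With the tool pointing down it reaches from about 0.425 to 0.875 m from the base axis. Payload 8.4 kg.
Tool frame: the origin (TCP) lies at the very end of the fingers, on their centre line; the grasp point (between the pads) lies 19 mm behind it; z points along the fingers, y is the line along which they close (so a half turn about z gives the same grasp; the last joint's range is limited). The gripper opens to 85 mm and grips with 20 to 120 N. Pads are 22 mm wide; open, the fingers measure 114 mm over their backs; the gripper's body (76 mm by 85 mm) begins 54 mm behind the grasp point. The pads swing forward as they close: fully open they stand 13 mm farther back than shut.
Start: joints at [-1.366, 0.333, 0.04, 1.465, -0.013, 1.343, -0.059], TCP at [0.194, 0.62, 0.231] pointing down, gripper open.
Joint ranges: [-2.58, 2.58], [-0.38, 2.09], [-1.3, 1.39], [0.25, 2.4], [-1.5, 4.64], [0.08, 2.09], [-2.65, 2.65]. Speed limits (rad/s): [2.22, 2.22, 2.79, 2.79, 3.14, 3.14, 3.14].

## Interface

Orientations are given as a rotation vector (axis times angle).
In Python, from bench import monitor, viewer, robot gives the robot as it stands.
- The arm moves only by the shell command python3 -m creep 'ROWS' [FORCE]. ROWS is JSON, a list of rows, each a list of 7 numbers: the shift along the tool's x, y, z in units of 40 cm (1.0 is 40 cm), then the turn, a rotation vector about the tool's x, y, z in units of 180 degrees (1.0 is 180 degrees), then the opening, from 0 (shut) to 1 (fully open). A call has 1 to 12 rows; each row is the pose to reach, as a shift and turn from the pose commanded when the call began, along the tool's axes at that moment, turning the shorter way round; what a row does not reach only later rows make up. A row lasts 1/8 s, in which the tool goes at most 62.5 mm and 10.7 degrees, less where a joint would pass 70% of its speed; a pose out of reach is approached as far as the arm can. A call with a number of a shift or a turn outside -1 to 1 is refused whole. A call with a gripper value outside its range is refused whole. The fingers move at their own pace and stop on an object; FORCE is the grip in N (left out, the last holds). Time passes only in rows, so rows that repeat a pose let the fingers close. It gives the time, the measured TCP pose, the force, the opening and the grip force at its end, in the units of the state.
- monitor.get_state(): the state, without advancing time (a new reading comes with each control period).
- viewer.get_image(name): name is "scene" or "top" or "wrist"; returns the picture (384x512x3 uint8, red, green, blue); there is no depth.
- viewer.camera_model(name): a dict with "K" (3x3 intrinsics, pixels), "extrinsics" (4x4, takes a point from camera to world coordinates); the wrist camera has in their place "hand_eye" (4x4, takes a point from camera to tool coordinates, whose origin is the TCP and whose axes are the flange's). Camera axes: x right, y down, z forward; pixel columns grow to the right and rows downward; lengths in m; the calibration is good to about 2 mm. A picture is of the moment at which its call begins: read the wrist's pose just before it. camera_model takes no time and is no camera call.
- robot.job_done(): hands the job in; it is judged then, once.
The state is a dict: "time": time; "qpos": joint angles; "dq": joint speeds; "tau": joint torques, N m; "position": TCP position; "eef_rot": TCP orientation; "contact_force": force on the tool from outside, world axes, zero at the start; "ft_torque": the same for the moment, N m; "gripper_width": opening from 0.0 (shut) to 1.0 (fully open); "gripper_force": force on a finger pad.
Only numpy, scipy, OpenCV 4.12 (cv2) and the standard library are available. Lean on these libraries where they do the work, as an engineer would, in place of code of your own. Each camera call takes 0.05 s, during which the arm holds its last target. There are 200 camera calls.

## Working session

There is one attempt and no reset: what is moved stays moved. The work goes in short steps, Python scripts to look and compute and a shell command to move; the robot and the scene stay as the last step left them, time stands still between calls to the robot, and variables do not carry over. Pictures are saved under pics/ and viewed, at most 14 in all, crops included, and the job is handed in when it is done.

```bash
mkdir -p pics; ls; python3 - <<'E'
from bench import monitor, viewer, robot
import cv2, numpy as np
s=monitor.get_state(); print({k:np.round(v,3).tolist() for k,v in s.items()})
for n in("scene","top"):
    im=viewer.get_image(n); cv2.imwrite(f"pics/{n}0.png",im[:,:,::-1]); m=viewer.camera_model(n); print(n,np.round(m["K"],1).tolist(),np.round(m["extrinsics"],3).tolist())
print(np.round(viewer.camera_model("wrist")["hand_eye"],4).tolist(),np.round(viewer.camera_model("wrist")["K"],1).tolist())
E
```

```text
pics
{'time': 0.0, 'qpos': [-1.366, 0.334, 0.04, 1.466, -0.013, 1.343, -0.059], 'dq': [-0.001, 0.001, 0.002, -0.001, 0.001, 0.0, 0.0], 'tau': [-0.001, -65.856, 1.365, -40.555, 0.017, 0.013, 0.0], 'position': [0.194, 0.62, 0.23], 'eef_rot': [-0.475, -3.105, 0.003], 'contact_force': [-0.34, 0.281, 0.425], 'ft_torque': [0.048, 0.022, 0.034], 'gripper_force': 0.0, 'gripper_width': 1.0}
scene [[442.2, 0.0, 251.4], [0.0, 442.2, 190.6], [0.0, 0.0, 1.0]] [[0.613, -0.434, 0.66, -0.429], [-0.79, -0.318, 0.524, -0.716], [-0.018, -0.843, -0.538, 0.792], [0.0, 0.0, 0.0, 1.0]]
top [[478.4, 0.0, 267.5], [0.0, 478.4, 187.4], [0.0, 0.0, 1.0]] [[-0.105, -0.974, 0.2, 0.218], [-0.994, 0.102, -0.025, 0.027], [0.004, -0.202, -0.979, 1.474], [0.0, 0.0, 0.0, 1.0]]
[[0.0003, -0.9602, -0.2793, 0.0717], [1.0, 0.0002, 0.0005, -0.0001], [-0.0004, -0.2793, 0.9602, -0.1435], [0.0, 0.0, 0.0, 1.0]] [[287.7, 0.0, 256.5], [0.0, 287.7, 195.4], [0.0, 0.0, 1.0]]
```

View pics/top0.png

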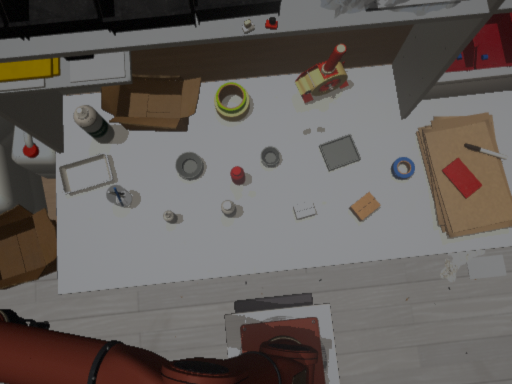

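View pics/scene0.png

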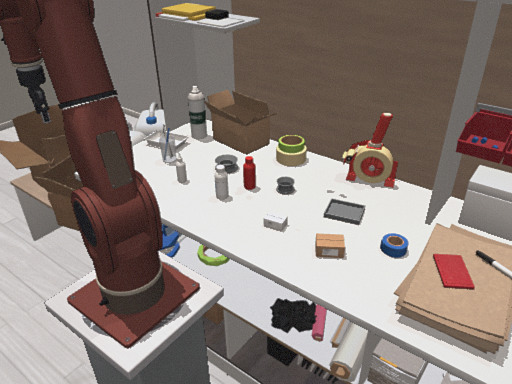

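The top view shows the white stout-bottle candidate at (228,208), the red look-alike at (238,175) and the slim bottle at (170,216). The wide cup is at (190,166), the narrow cup at (270,157) and the tray at (340,153). The large carton is at (365,207), the small carton at (305,211), the tape at (403,168) and the brush glass at (120,195). In the scene view, the white bottle is at (221,182) and the red one at (249,172).
The stout-bottle candidates are white at top (228,208), red at top (238,175), and the dark/white spray can at the back at (90,120). The white one fits because it is white with a ribbed cap and stands in the nearer row. I'll confirm it in a crop.

```bash
cat > h.py <<'E'
import numpy as np, cv2
from scipy.spatial.transform import Rotation as Rn
from bench import monitor, viewer
def cam(n,s=None):
    m=viewer.camera_model(n); K=np.array(m["K"])
    if n=="wrist":
        T=np.eye(4); T[:3,:3]=Rn.from_rotvec(s["eef_rot"]).as_matrix(); T[:3,3]=s["position"]
        return K,T@np.array(m["hand_eye"])
    return K,np.array(m["extrinsics"])
def ray(c,p):
    K,T=c; d=T[:3,:3]@np.linalg.inv(K)@[p[0],p[1],1]; return T[:3,3],d/np.linalg.norm(d)
def plane(c,p,z):
    o,d=ray(c,p); return o+d*(z-o[2])/d[2]
def tri(l):
    A=np.zeros((3,3)); b=np.zeros(3)
    for c,p in l:
        o,d=ray(c,p); M=np.eye(3)-np.outer(d,d); A+=M; b+=M@o
    x=np.linalg.solve(A,b); return x,[np.linalg.norm(np.cross(x-ray(c,p)[0],ray(c,p)[1])) for c,p in l]
def rows(target,yaw=None,s=None):
    "shift in tool axes / 0.4 to target TCP; turn/pi to tool down with tool-y along yaw (mod pi)"
    s=s or monitor.get_state(); R=Rn.from_rotvec(s["eef_rot"])
    sh=R.inv().apply(np.array(target)-s["position"])/0.4
    out=[sh.round(4)]
    if yaw is not None:
        best=[]
        for k in(0,1):
            y=np.array([np.cos(yaw+k*np.pi),np.sin(yaw+k*np.pi),0]); z=np.array([0,0,-1.]); x=np.cross(y,z)
            best.append((R.inv()*Rn.from_matrix(np.c_[x,y,z])).as_rotvec()/np.pi)
        best.sort(key=np.linalg.norm); out.append([b.round(4) for b in best])
    return out
def shot(name,f):
    s=monitor.get_state(); im=viewer.get_image(name)[:,:,::-1].copy(); cv2.imwrite(f"pics/{f}.png",im); return im,cam(name,s),s
E
python3 - <<'E'
from h import *
T=cam("top");S=cam("scene")
g=dict(widecup=(190,166,.034),narrow=(270,157,.034),tray=(340,153,.016),stout=(228,205,.112),slim=(170,214,.1),big=(365,207,.038),small=(305,211,.03),tape=(403,168,.03),glass=(120,195,.1),red=(238,170,.11))
for k,v in g.items(): print(k,plane(T,v[:2],v[2]).round(3))
s=monitor.get_state(); print(Rn.from_rotvec(s["eef_rot"]).as_matrix().round(3))
print(rows([.5,0,.4],np.pi/2), rows([.5,0,.4],0))
im=cv2.imread("pics/scene0.png")[130:220,140:310]; a=cv2.resize(im,None,fx=4,fy=4,interpolation=2)
cv2.imwrite("pics/crop.png",a)
E
```

```text
widecup [0.605 0.222 0.034]
narrow [ 0.608 -0.028  0.034]
tray [ 0.603 -0.25   0.016]
stout [0.457 0.11  0.112]
slim [0.45  0.281 0.1  ]
big [ 0.42  -0.299  0.038]
small [ 0.428 -0.117  0.03 ]
tape [ 0.531 -0.436  0.03 ]
glass [0.522 0.422 0.1  ]
red [0.558 0.072 0.11 ]
[[-0.954  0.299 -0.   ]
 [ 0.299  0.954 -0.001]
 [-0.    -0.001 -1.   ]]
[array([-1.1928, -1.2506, -0.4218]), [array([-0.0005, -0.    , -0.0967]), array([-1.000e-04,  7.000e-04,  9.033e-01])]] [array([-1.1928, -1.2506, -0.4218]), [array([-4.000e-04,  3.000e-04,  4.033e-01]), array([-4.000e-04, -4.000e-04, -5.967e-01])]]
```

View pics/crop.png

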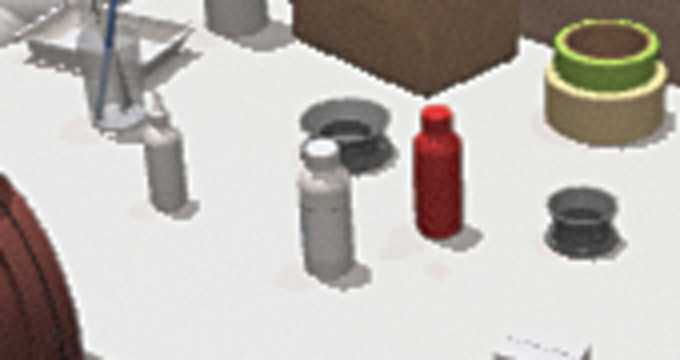

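The crop confirms it: the white bottle with the ribbed cap at crop (325,210) is the stout bottle. The red one at (437,170) is the look-alike, and the slim nozzle bottle is at (165,165). Next I'll move the wrist camera over the left half.

```bash
python3 -m creep '[[-0.972,-0.795,-0.175,0,0,-0.0967,1],[-0.972,-0.795,-0.175,0,0,-0.0967,1],[-0.972,-0.795,-0.175,0,0,-0.0967,1],[-0.972,-0.795,-0.175,0,0,-0.0967,1],[-0.972,-0.795,-0.175,0,0,-0.0967,1],[-0.972,-0.795,-0.175,0,0,-0.0967,1],[-0.972,-0.795,-0.175,0,0,-0.0967,1],[-0.972,-0.795,-0.175,0,0,-0.0967,1],[-0.972,-0.795,-0.175,0,0,-0.0967,1],[-0.972,-0.795,-0.175,0,0,-0.0967,1],[-0.972,-0.795,-0.175,0,0,-0.0967,1],[-0.972,-0.795,-0.175,0,0,-0.0967,1]]' 40
python3 - <<'E'
from h import *
im,c,s=shot("wrist","w1"); np.savez("w1",K=c[0],T=c[1]); print(s["time"],s["position"],s["eef_rot"])
E
```

```text
time: 1.6
position: [0.4695, 0.2018, 0.301]
eef_rot: [0.004, -3.141, 0.0]
contact_force: [0.2, 0.6, -0.8]
gripper_width: 1.003
gripper_force: 0.0
1.6 [0.46952021 0.20177777 0.30098409] [ 3.88676347e-03 -3.14100544e+00  4.13929573e-04]
```

View pics/w1.png

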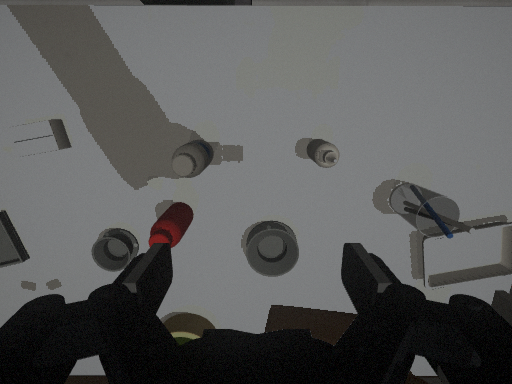

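The wrist view shows the stout bottle's cap at (184,165), the slim nozzle at (333,157), the wide cup at (271,246), the narrow cup at (115,248) and the red bottle's cap at (160,238). The glass is at (425,205). I'll take two more places, for triangulation and for the cartons.

```bash
python3 -m creep '[[0,-0.43,0,0,0,0,1],[0,-0.43,0,0,0,0,1],[0,-0.43,0,0,0,0,1],[0,-0.43,0,0,0,0,1],[0,-0.43,0,0,0,0,1]]'
python3 - <<'E'
from h import *
im,c,s=shot("wrist","w2"); np.savez("w2",K=c[0],T=c[1]); print(s["position"])
E
python3 -m creep '[[0,-0.52,0,0,0,0,1],[0,-0.52,0,0,0,0,1],[0,-0.52,0,0,0,0,1],[0,-0.52,0,0,0,0,1],[0,-0.52,0,0,0,0,1],[0,-0.52,0,0,0,0,1]]'
python3 - <<'E'
from h import *
im,c,s=shot("wrist","w3"); np.savez("w3",K=c[0],T=c[1]); print(s["position"])
a=np.vstack([cv2.imread("pics/w2.png")[90:290],cv2.imread("pics/w3.png")[90:290]]);cv2.imwrite("pics/w23.png",cv2.resize(a,None,fx=1.45,fy=1.45))
E
```

```text
time: 2.28
position: [0.4702, 0.0296, 0.3013]
eef_rot: [-0.002, 3.142, 0.001]
contact_force: [0.4, 0.7, 0.1]
gripper_width: 1.0
gripper_force: 0.0
[0.47020208 0.02960409 0.30134026]
time: 3.08
position: [0.4709, -0.1774, 0.3011]
eef_rot: [0.005, -3.141, -0.0]
contact_force: [-0.2, 0.7, 0.5]
gripper_width: 0.998
gripper_force: 0.0
[ 0.47088889 -0.17739259  0.30106335]
```

View pics/w23.png

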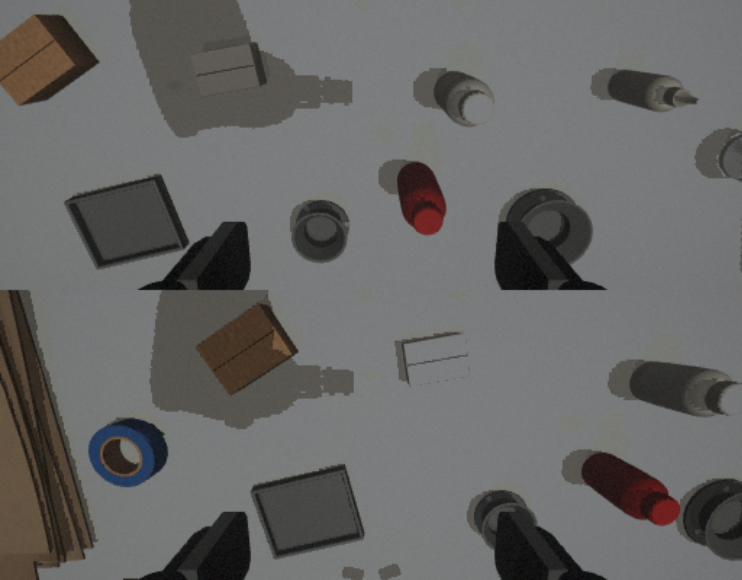

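Upper half (w2): large carton (45,60), small carton (228,70), tray (125,220), narrow cup (321,230), stout cap (476,107), slim tip (697,98). Lower half (w3): large carton (247,350), small carton (432,358), tray (307,510) and tape (128,452). I'll segment each with flood-fill masks and triangulate.

```bash
cat > m.py <<'E'
from h import *
def load(n): z=np.load(n+".npz"); return cv2.imread(f"pics/{n}.png"),(z["K"],z["T"])
def blob(im,seeds,t=9,k=5):
    m=np.zeros((im.shape[0]+2,im.shape[1]+2),np.uint8); b=cv2.medianBlur(im,3)
    for s in seeds: cv2.floodFill(b,m,s,0,(t,)*3,(t,)*3,4|cv2.FLOODFILL_FIXED_RANGE|cv2.FLOODFILL_MASK_ONLY|(255<<8))
    m=cv2.morphologyEx(m[1:-1,1:-1],cv2.MORPH_CLOSE,np.ones((k,k)))
    c=max(cv2.findContours(m,0,1)[0],key=cv2.contourArea); return c
E
python3 - <<'E'
from m import *
V={n:load(n) for n in("w1","w2","w3")}
seeds=dict(large={"w2":[(25,125),(40,137)],"w3":[(160,122),(172,135)]},
 small={"w2":[(155,131),(156,146)],"w3":[(300,132),(300,145)]},
 tray={"w2":[(86,242)],"w3":[(210,242)]},
 cap={"w1":[(182,166)],"w2":[(328,164)]},
 nfloor={"w1":[(117,245)],"w2":[(221,247)]},wfloor={"w1":[(271,243)]})
ov={n:V[n][0].copy() for n in V}
for k,d in seeds.items():
    L=[];Q=[]
    for n,s in d.items():
        c=blob(V[n][0],s,{"cap":25,"tray":12,"large":22}.get(k,14)); cv2.drawContours(ov[n],[c],-1,(0,0,255),1)
        r=cv2.minAreaRect(c); L.append((V[n][1],r[0])); Q.append(cv2.approxPolyDP(c,.06*cv2.arcLength(c,True),True).reshape(-1,2))
        print(k,n,np.round(r[0],1),np.round(r[1],1),Q[-1].tolist())
    if len(L)>1: print("   ->",tri(L)[0].round(4),np.round(tri(L)[1],4))
a=np.hstack([ov["w1"][100:290,60:360],ov["w2"][90:290,:260][:190]]);b=ov["w3"][90:280,100:400]
b=np.hstack([b,ov["w2"][90:280,260:]]);a=np.pad(a,((0,0),(0,max(0,b.shape[1]-a.shape[1])),(0,0)));b=np.pad(b,((0,0),(0,a.shape[1]-b.shape[1]),(0,0)))
cv2.imwrite("pics/ov.png",cv2.resize(np.vstack([a,b]),None,fx=1.4,fy=1.4))
E
```

```text
large w2 [ 17.4 131.6] [46.  50.1] [[24, 100], [0, 116], [13, 162], [50, 135]]
large w3 [168.3 131.2] [43.8 55.2] [[180, 99], [135, 128], [158, 161], [202, 134]]
   -> [ 0.4252 -0.2982  0.0409] [0.0001 0.0001]
small w2 [122.3  79.8] [221.9 192.1] [[0, 0], [123, 184], [242, 159], [131, 11], [199, 0]]
small w3 [255.9 174.3] [511.  339.8] [[7, 33], [0, 313], [511, 305], [478, 9]]
   -> [ 0.4149 -0.1434  0.1356] [0.0598 0.0598]
tray w2 [ 85.1 244.5] [51.5 72. ] [[106, 215], [45, 228], [67, 275], [126, 261]]
tray w3 [212.  244.5] [50.7 69.3] [[238, 212], [173, 228], [189, 274], [250, 260]]
   -> [ 0.607  -0.2491  0.0166] [0.0001 0.0001]
cap w1 [255.5  94.5] [189. 511.] [[0, 0], [135, 189], [92, 5], [511, 28]]
cap w2 [255.5 174.5] [511. 339.] [[0, 5], [0, 326], [511, 296], [511, 6], [123, 185]]
   -> [0.3982 0.1157 0.4447] [0.0861 0.0861]
nfloor w1 [115.  249.5] [40.3 46. ] [[109, 228], [92, 255], [123, 270], [137, 241]]
nfloor w2 [221.5 246. ] [18. 19.] [[215, 237], [212, 250], [226, 254], [230, 240]]
   -> [ 0.6099 -0.0263  0.0211] [0.0026 0.0026]
wfloor w1 [272.5 251. ] [49.6 53.7] [[280, 222], [245, 245], [265, 275], [298, 256]]
```

View pics/ov.png

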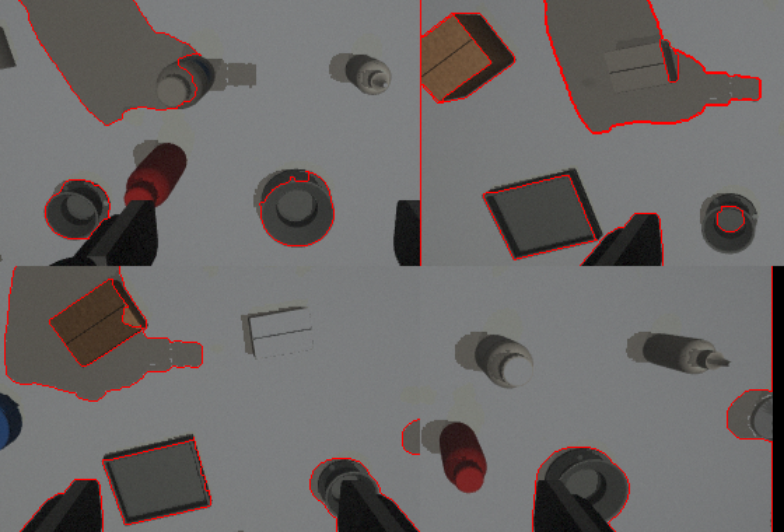

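The masks got the large carton, tray and rims, but the white items need hand seeds. I'll refine those with cornerSubPix and local thresholds.

```bash
python3 - <<'E'
from m import *
V={n:load(n) for n in("w1","w2","w3")}; top=(cv2.imread("pics/top0.png"),cam("top"))
V["top"]=top
def T(name,**d):
    x,r=tri([(V[n][1],p) for n,p in d.items()]); print(name,x.round(4),"res",np.round(r,4)); return x
T("stout cap",w1=(183.6,165.7),w2=(327.9,165)); T("slim tip",w1=(333,160),w2=(480,159.3))
T("wide rim",w1=(272,251),top=(190,166)); T("narrow rim",w1=(115.7,250),w2=(220.7,248.6))
print("wide on .034",plane(V["w1"][1],(272,251),.034).round(4),"narrow",plane(V["w1"][1],(115.7,250),.034).round(4),plane(V["w2"][1],(220.7,248.6),.034).round(4))
def sub(n,P,w=3):
    g=cv2.cvtColor(V[n][0],6); return cv2.cornerSubPix(g,np.float32(P).reshape(-1,1,2),(w,w),(-1,-1),(3,30,.01)).reshape(-1,2)
a=sub("w3",[(100+x/1.4,90+(y-266)/1.4) for x,y in[(250,318),(307,308),(314,348),(257,357)]])
b=sub("w2",[((x-420)/1.4,90+y/1.4) for x,y in[(606,50),(660,41),(668,82),(614,93)]])
print(a.round(1).tolist(),b.round(1).tolist())
c=np.array([T("small c",w3=p,w2=q) for p,q in zip(a,b)])
def quad(nm,P):
    print(nm,"ctr",P.mean(0).round(4),"sides",[round(float(np.linalg.norm(P[i]-P[i-1])),4) for i in range(4)],"ang",[round(float(np.degrees(np.arctan2(*(P[i]-P[i-1])[1::-1]))),1) for i in range(4)])
quad("small3d",c); quad("small w3",np.array([plane(V["w3"][1],p,.03) for p in a]))
quad("large w3",np.array([plane(V["w3"][1],p,.038) for p in sub("w3",[(180,99),(135,128),(158,161),(202,134)],2)]))
quad("tray w3",np.array([plane(V["w3"][1],p,.016) for p in [(238,212),(173,228),(189,274),(250,260)]]))
quad("tray w2",np.array([plane(V["w2"][1],p,.016) for p in [(106,215),(45,228),(67,275),(126,261)]]))
E
```

```text
stout cap [0.4596 0.1151 0.1053] res [0.0002 0.0002]
slim tip [0.4517 0.2914 0.1101] res [0. 0.]
wide rim [0.6052 0.2239 0.0376] res [0.0029 0.0029]
narrow rim [ 0.6154 -0.0285  0.0158] res [0.0009 0.0009]
wide on .034 [0.6082 0.2268 0.034 ] narrow [ 0.6071 -0.0189  0.034 ] [ 0.6052 -0.026   0.034 ]
[[278.79998779296875, 124.5999984741211], [318.0, 119.4000015258789], [324.29998779296875, 148.60000610351562], [282.1000061035156, 154.60000610351562]] [[131.0, 127.5], [172.60000610351562, 118.5], [178.6999969482422, 149.10000610351562], [138.60000610351562, 156.39999389648438]]
small c [ 0.4182 -0.1459  0.0307] res [0.0019 0.0019]
small c [ 0.4087 -0.0896  0.0205] res [0.0007 0.0007]
small c [ 0.4495 -0.0807  0.0331] res [0.0003 0.0003]
small c [ 0.4596 -0.1402  0.03  ] res [0.0013 0.0013]
small3d ctr [ 0.434  -0.1141  0.0286] sides [0.0418, 0.058, 0.0435, 0.0604] ang [-172.1, 99.6, 12.4, -80.4]
small w3 ctr [ 0.4333 -0.1144  0.03  ] sides [0.0423, 0.0548, 0.042, 0.0609] ang [-172.3, 97.6, 16.0, -81.7]
large w3 ctr [ 0.4256 -0.2983  0.038 ] sides [0.0543, 0.0726, 0.0562, 0.0725] ang [-152.0, -60.0, 28.2, 121.5]
tray w3 ctr [ 0.6067 -0.2485  0.016 ] sides [0.0863, 0.1082, 0.0858, 0.1062] ang [-167.5, -75.3, 13.8, 104.5]
tray w2 ctr [ 0.6087 -0.2482  0.016 ] sides [0.084, 0.1034, 0.0876, 0.1062] ang [-165.2, -77.6, 13.0, 104.4]
```

The small carton is centred at (.434,-.114) with x yaw about 10.5°. The large carton is at (.4256,-.298), yaw about 29.5°. The tray is at (.607,-.248), yaw about 13.7°, and all heights agree with the text. I'll grasp the large carton first, moving above it and checking joint 7.

```bash
python3 -m creep '[[0.1135,-0.3025,0.45,0,0,0.336,1],[0.1135,-0.3025,0.45,0,0,0.336,1],[0.1135,-0.3025,0.45,0,0,0.336,1],[0.1135,-0.3025,0.45,0,0,0.336,1],[0.1135,-0.3025,0.45,0,0,0.336,1],[0.1135,-0.3025,0.45,0,0,0.336,1],[0.1135,-0.3025,0.45,0,0,0.336,1],[0.1135,-0.3025,0.45,0,0,0.336,1]]' 40
python3 - <<'E'
from h import *
im,c,s=shot("wrist","w4"); print(s["qpos"].round(2) if hasattr(s["qpos"],"round") else s["qpos"])
print(rows([.4256,-.298,.012],np.radians(29.5),s))
K,T=c
for x,y in[(27.5,37.5),(-27.5,37.5),(-27.5,-37.5),(27.5,-37.5)]:
    a=np.radians(29.5);p=np.array([.4256+(x*np.cos(a)-y*np.sin(a))/1e3,-.298+(x*np.sin(a)+y*np.cos(a))/1e3,.038])
    u=K@(T[:3,:3].T@(p-T[:3,3]));u=u[:2]/u[2];cv2.circle(im,tuple(int(v) for v in u),2,(0,255,0),-1)
cv2.imwrite("pics/w4o.png",im)
E
```

```text
time: 4.12
position: [0.4255, -0.2997, 0.1213]
eef_rot: [-1.576, -2.718, -0.0]
contact_force: [-0.3, -0.4, -0.4]
gripper_width: 1.0
gripper_force: 0.0
[-0.36  0.24  1.01  1.95 -0.23  1.07  1.27]
[array([0.0034, 0.0023, 0.2733]), [array([ 0.0001, -0.0001,  0.0015]), array([ 1.000e-04,  1.000e-04, -9.985e-01])]]
```

View pics/w4o.png

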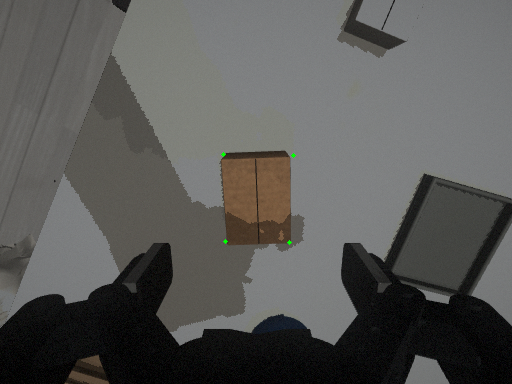

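The predicted corners sit on the carton's at (223,157), (291,155), (226,243) and (291,243), so I'll descend and grip.

```bash
python3 -m creep '[[0.0034,0.0023,0.15,0,0,0,1],[0.0034,0.0023,0.273,0,0,0,1],[0.0034,0.0023,0.273,0,0,0,1],[0.0034,0.0023,0.273,0,0,0,0],[0.0034,0.0023,0.273,0,0,0,0],[0.0034,0.0023,0.273,0,0,0,0],[0.0034,0.0023,0.273,0,0,0,0],[0.0034,0.0023,0.273,0,0,0,0],[0.0034,0.0023,0.1,0,0,0,0],[0.0034,0.0023,0.1,0,0,0,0],[0.0034,0.0023,0.1,0,0,0,0]]' 40
python3 - <<'E'
from h import *
im,c,s=shot("wrist","w5")
# tool origin offset: target tray pose, a bit above
print(rows([.607,-.248,.08],np.radians(13.7),s),rows([.607,-.248,.017],np.radians(13.7),s)[0],s["qpos"])
E
```

```text
time: 5.55
position: [0.4261, -0.2988, 0.0826]
eef_rot: [1.58, 2.712, 0.003]
contact_force: [-0.4, -0.4, -1.7]
gripper_width: 0.635
gripper_force: 43.6
[array([-0.1128,  0.4561,  0.0081]), [array([0.001 , 0.0003, 0.0881]), array([-4.000e-04,  1.400e-03, -9.119e-01])]] [-0.1126  0.4556  0.1656] [-0.32305995  0.3088456   0.98808605  1.98814371 -0.30911299  0.99940047
  1.32894812]
```

View pics/w5.png

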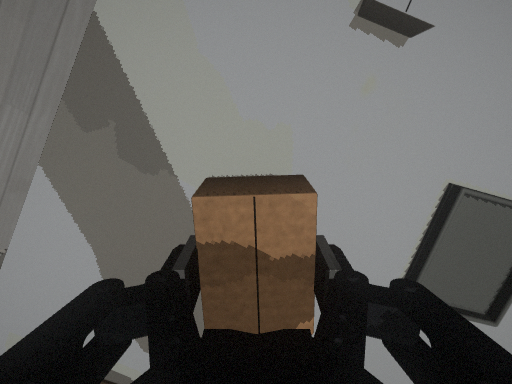

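The carton is held squarely between the pads at an opening of 54 mm. Next it goes to the tray.

```bash
python3 -m creep '[[-0.113,0.456,0.008,0,0,0.088,0],[-0.113,0.456,0.008,0,0,0.088,0],[-0.113,0.456,0.008,0,0,0.088,0],[-0.113,0.456,0.008,0,0,0.088,0],[-0.113,0.456,0.008,0,0,0.088,0],[-0.113,0.456,0.12,0,0,0.088,0],[-0.113,0.456,0.12,0,0,0.088,0]]'
python3 - <<'E'
from h import *
s=monitor.get_state(); print(rows([.607,-.248,.017],np.radians(13.7),s)); im,c,s=shot("wrist","w6")
E
```

```text
time: 6.48
position: [0.6025, -0.2481, 0.0306]
eef_rot: [-1.94, -2.464, 0.003]
contact_force: [0.9, 0.8, 0.1]
gripper_width: 0.637
gripper_force: 43.5
[array([-0.0026,  0.0111,  0.0339]), [array([-0.0016, -0.0011, -0.0008]), array([-0.0017,  0.0025,  0.9992])]]
```

View pics/w6.png

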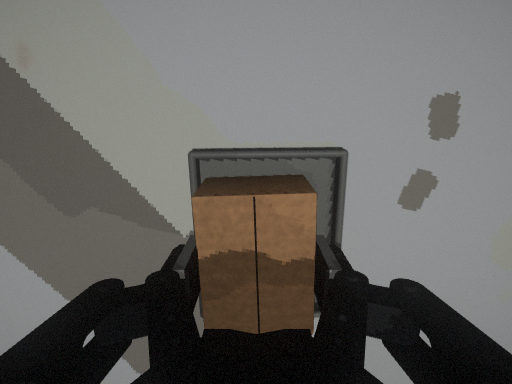

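The carton is over the tray, slightly left of its centre because the arm lags. I'll let it settle before lowering.

```bash
python3 -m creep '[[0,0,0,0,0,0,0],[0,0,0,0,0,0,0]]'; python3 - <<'E'
from h import *
print(rows([.607,-.248,.017],np.radians(13.7)))
E
```

```text
time: 6.78
position: [0.6066, -0.2489, 0.0349]
eef_rot: [1.94, 2.468, 0.001]
contact_force: [0.7, -0.1, -0.4]
gripper_width: 0.643
gripper_force: 43.5
[array([0.002 , 0.0014, 0.0448]), [array([ 0.0006,  0.0003, -0.0002]), array([ 5.000e-04, -9.000e-04,  9.998e-01])]]
```

Settled, so I'll lower, release with a small opening, and rise.

```bash
python3 -m creep '[[0.002,0.001,0.025,0,0,0,0],[0.002,0.001,0.045,0,0,0,0],[0.002,0.001,0.045,0,0,0,0],[0.002,0.001,0.045,0,0,0,0],[0.002,0.001,0.045,0,0,0,0.72],[0.002,0.001,0.045,0,0,0,0.72],[0.002,0.001,0.02,0,0,0,0.8],[0.002,0.001,-0.1,0,0,0,1],[0.002,0.001,-0.25,0,0,0,1],[0.002,0.001,-0.3,0,0,0,1],[0.002,0.001,-0.3,0,0,0,1]]'
python3 - <<'E'
from h import *
im,c,s=shot("wrist","w7"); np.savez("w7",K=c[0],T=c[1])
print(rows([.434,-.114,.1],np.radians(10.5),s),rows([.434,-.114,.008],None,s)[0])
E
```

```text
time: 8.15
position: [0.6069, -0.2479, 0.155]
eef_rot: [1.94, 2.468, 0.002]
contact_force: [-0.2, 0.4, -0.3]
gripper_width: 0.996
gripper_force: 0.0
[array([ 0.4275, -0.3412,  0.1362]), [array([0.0008, 0.0003, 0.0177]), array([-5.000e-04,  1.300e-03, -9.823e-01])]] [ 0.4278 -0.3418  0.3662]
```

View pics/w7.png

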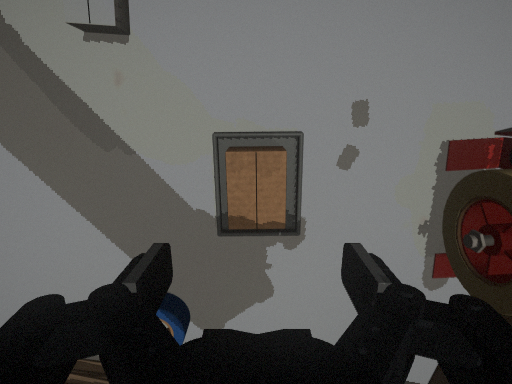

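The larger carton lies flat in the tray: its top face is (226,149) to (287,229), inside the tray rim at (214,132) to (302,235). The small carton is next.

```bash
python3 -m creep '[[0.4275,-0.3412,0.136,0,0,0.0177,1],[0.4275,-0.3412,0.136,0,0,0.0177,1],[0.4275,-0.3412,0.136,0,0,0.0177,1],[0.4275,-0.3412,0.136,0,0,0.0177,1],[0.4275,-0.3412,0.136,0,0,0.0177,1],[0.4275,-0.3412,0.136,0,0,0.0177,1],[0.4275,-0.3412,0.136,0,0,0.0177,1],[0.4275,-0.3412,0.136,0,0,0.0177,1]]'
python3 - <<'E'
from m import *
im,c,s=shot("wrist","w8"); print(rows([.434,-.114,.005],np.radians(10.5),s))
z=np.load("w7.npz"); print("large in tray", plane((z["K"],z["T"]),(257,189),.042))
K,T=c
for x,y in[(21,30),(-21,30),(-21,-30),(21,-30)]:
    a=np.radians(10.5);p=np.array([.434+(x*np.cos(a)-y*np.sin(a))/1e3,-.114+(x*np.sin(a)+y*np.cos(a))/1e3,.03])
    u=K@(T[:3,:3].T@(p-T[:3,3]));u=u[:2]/u[2];cv2.circle(im,tuple(int(v) for v in u),2,(0,255,0),-1)
cv2.imwrite("pics/w8o.png",im)
E
```

```text
time: 9.2
position: [0.4334, -0.1151, 0.099]
eef_rot: [2.011, 2.412, -0.003]
contact_force: [0.3, 0.1, -0.3]
gripper_width: 1.001
gripper_force: 0.0
[array([0.003 , 0.0021, 0.2351]), [array([-0.0003,  0.0008, -0.0007]), array([1.200e-03, 4.000e-04, 9.993e-01])]]
large in tray [ 0.6064011  -0.24509868  0.042     ]
```

View pics/w8o.png

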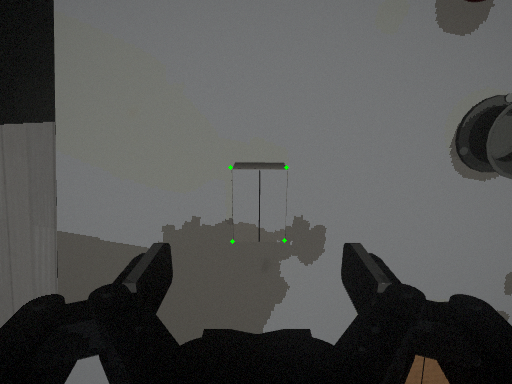

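The predicted corners at (231,167), (287,167), (232,241) and (285,240) match the small carton, so I'll grip it.

```bash
python3 -m creep '[[0.003,0.001,0.13,0,0,0,1],[0.003,0.001,0.234,0,0,0,1],[0.003,0.001,0.234,0,0,0,1],[0.003,0.001,0.234,0,0,0,0],[0.003,0.001,0.234,0,0,0,0],[0.003,0.001,0.234,0,0,0,0],[0.003,0.001,0.234,0,0,0,0],[0.003,0.001,0.234,0,0,0,0],[0.003,0.001,0.234,0,0,0,0],[0.003,0.001,-0.05,0,0,0,0],[0.003,0.001,-0.05,0,0,0,0],[0.003,0.001,-0.05,0,0,0,0]]' 40
python3 - <<'E'
from h import *
print(rows([.607,-.247,.11],np.radians(13.7)))
E
```

```text
time: 10.75
position: [0.4343, -0.1117, 0.1204]
eef_rot: [-2.008, -2.416, -0.006]
contact_force: [1.0, 0.1, -0.6]
gripper_width: 0.479
gripper_force: 42.2
[array([-0.4116,  0.3624,  0.026 ]), [array([ 0.0009, -0.0008, -0.0175]), array([-0.0012, -0.0014,  0.9825])]]
```

```bash
python3 -m creep '[[-0.4116,0.3624,0.026,0,0,-0.0175,0],[-0.4116,0.3624,0.026,0,0,-0.0175,0],[-0.4116,0.3624,0.026,0,0,-0.0175,0],[-0.4116,0.3624,0.026,0,0,-0.0175,0],[-0.4116,0.3624,0.026,0,0,-0.0175,0],[-0.4116,0.3624,0.1,0,0,-0.0175,0],[-0.4116,0.3624,0.1,0,0,-0.0175,0],[-0.4116,0.3624,0.1,0,0,-0.0175,0],[-0.4116,0.3624,0.1,0,0,-0.0175,0]]'
python3 - <<'E'
from h import *
s=monitor.get_state(); print(rows([.607,-.247,.048],np.radians(13.7),s)); im,c,s=shot("wrist","w9")
E
```

```text
time: 11.88
position: [0.6066, -0.2473, 0.0808]
eef_rot: [1.939, 2.469, 0.002]
contact_force: [0.3, 0.2, -0.3]
gripper_width: 0.48
gripper_force: 42.2
[array([0.0005, 0.001 , 0.0819]), [array([0.0007, 0.0002, 0.    ]), array([-3.0e-04,  1.1e-03, -1.0e+00])]]
```

View pics/w9.png

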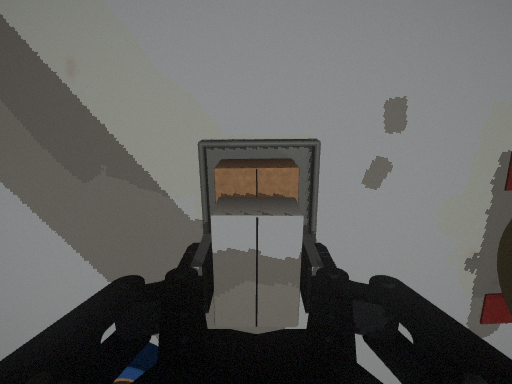

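The small carton (212,200 to 303,328) is held squarely above the large one. I'll lower it and release.

```bash
python3 -m creep '[[0,0.001,0.04,0,0,0,0],[0,0.001,0.07,0,0,0,0],[0,0.001,0.082,0,0,0,0],[0,0.001,0.082,0,0,0,0],[0,0.001,0.082,0,0,0,0],[0,0.001,0.082,0,0,0,0.6],[0,0.001,0.082,0,0,0,0.65],[0,0.001,0.05,0,0,0,0.8],[0,0.001,-0.1,0,0,0,1],[0,0.001,-0.25,0,0,0,1],[0,0.001,-0.35,0,0,0,1],[0,0.001,-0.35,0,0,0,1]]'
python3 - <<'E'
from h import *
im,c,s=shot("wrist","w10"); np.savez("w10",K=c[0],T=c[1])
for y in(0,40,90): print(y,rows([.4596,.115,.22],np.radians(y),s))
print(s["qpos"])
E
```

```text
time: 13.42
position: [0.6074, -0.2491, 0.223]
eef_rot: [1.939, 2.465, 0.003]
contact_force: [0.4, -1.1, -0.8]
gripper_width: 1.001
gripper_force: 0.0
0 [array([ 0.9717, -0.1448,  0.0037]), [array([0.0016, 0.0008, 0.0756]), array([-0.0012,  0.0024, -0.9244])]]
40 [array([ 0.9717, -0.1448,  0.0037]), [array([ 0.0013,  0.0013, -0.1466]), array([ 0.0018, -0.0017,  0.8534])]]
90 [array([ 0.9717, -0.1448,  0.0037]), [array([ 0.0006,  0.0018, -0.4244]), array([ 0.002 , -0.0007,  0.5756])]]
[-0.41932513  0.53022581  1.07187272  1.50197984 -0.47051939  1.38232638
  0.91802334]
```

View pics/w10.png

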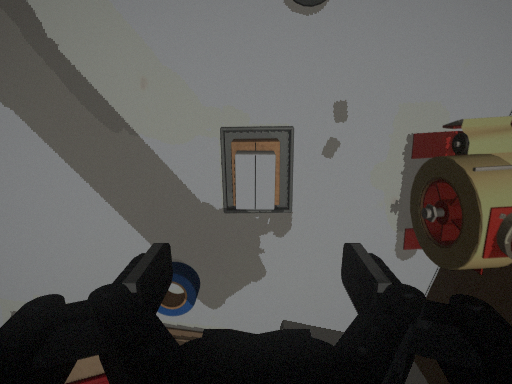

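The small carton (236,154 to 274,209) sits centred on the large one. I'll move above the stout bottle with the fingers along world y, and refine the cup centres on the way.

```bash
python3 -m creep '[[0.972,-0.143,0,0,0,-0.4244,1],[0.972,-0.143,0,0,0,-0.4244,1],[0.972,-0.143,0,0,0,-0.4244,1],[0.972,-0.143,0,0,0,-0.4244,1],[0.972,-0.143,0,0,0,-0.4244,1],[0.972,-0.143,0,0,0,-0.4244,1],[0.972,-0.143,0,0,0,-0.4244,1],[0.972,-0.143,0,0,0,-0.4244,1],[0.972,-0.143,0,0,0,-0.4244,1],[0.972,-0.143,0,0,0,-0.4244,1],[0.972,-0.143,0,0,0,-0.4244,1]]'
python3 - <<'E'
from m import *
im,c,s=shot("wrist","w11"); np.savez("w11",K=c[0],T=c[1])
z=np.load("w10.npz"); print("small top",plane((z["K"],z["T"]),(255,181),.072))
print(rows([.4596,.115,.055],np.pi/2,s),s["qpos"])
for n in("w1","w2","w11"):
    im,c=load(n); g=cv2.cvtColor(im,6)
    for nm,ctr,z,R in(("wide",(.606,.224),.034,.0425),("narrow",(.606,-.026),.034,.031),("stoutcap",(.4596,.115),.112,.013)):
        K,T=c; f=lambda p:(lambda u:u[:2]/u[2])(K@(T[:3,:3].T@(np.array(p)-T[:3,3])))
        u=f((*ctr,z)); r=np.linalg.norm(f((ctr[0],ctr[1]+R,z))-u); w=int(r*1.9); x0,y0=int(u[0])-w,int(u[1])-w
        roi=g[max(y0,0):y0+2*w,max(x0,0):x0+2*w]; roi=cv2.resize(roi,None,fx=4,fy=4,interpolation=2)
        h=cv2.HoughCircles(roi,cv2.HOUGH_GRADIENT_ALT if 0 else cv2.HOUGH_GRADIENT,1,8,param1=60,param2=12,minRadius=int(3.5*r),maxRadius=int(4.5*r))
        if h is None: print(n,nm,u.round(1),"none"); continue
        for q in h[0][:2]:
            p=q[:2]/4+[max(x0,0),max(y0,0)]; print(n,nm,"exp",u.round(1),round(float(r),1),"got",p.round(1),q[2]/4,plane(c,p,z).round(4))
E
```

```text
time: 14.85
position: [0.4593, 0.1156, 0.2188]
eef_rot: [-0.004, -3.141, 0.001]
contact_force: [0.2, -0.1, -0.2]
gripper_width: 1.002
gripper_force: 0.0
small top [ 0.60575616 -0.2484584   0.072     ]
[array([-0.0009, -0.0014,  0.4095]), [array([-0.0001, -0.    , -0.0008]), array([-1.000e-04,  2.000e-04,  9.992e-01])]] [-1.26258136 -0.09108447  0.89111875  1.92894696  0.07442388  1.27103486
  1.17275579]
w1 wide exp [270.2 249.7] 27.0 got [271.9 248.6] 28.0 [0.6041 0.2266 0.034 ]
w1 wide exp [270.2 249.7] 27.0 got [274.9 252.1] 23.95 [0.6101 0.2314 0.034 ]
w1 narrow exp [111.1 249.3] 19.7 got [113.1 249.6] 21.85 [ 0.6065 -0.0229  0.034 ]
w1 narrow exp [111.1 249.3] 19.7 got [115.9 249.9] 21.85 [ 0.6069 -0.0186  0.034 ]
w1 stoutcap exp [182.1 166.6] 11.1 got [183.9 164.9] 12.35 [0.4576 0.1172 0.112 ]
w1 stoutcap exp [182.1 166.6] 11.1 got [181.4 166.9] 12.35 [0.46   0.1142 0.112 ]
w2 wide exp [379.6 249.2] 27.0 got [376.4 249.1] 29.0 [0.6059 0.2188 0.034 ]
w2 wide exp [379.6 249.2] 27.0 got [380.1 247.1] 28.7 [0.6024 0.2243 0.034 ]
w2 narrow exp [220.7 249.1] 19.7 got [220.6 249.4] 21.85 [ 0.6066 -0.0261  0.034 ]
w2 narrow exp [220.7 249.1] 19.7 got [220.6 251.4] 20.125 [ 0.61   -0.0263  0.034 ]
w2 stoutcap exp [329.1 166.1] 11.1 got [327.6 163.6] 11.55 [0.4566 0.113  0.112 ]
w2 stoutcap exp [329.1 166.1] 11.1 got [328.9 165.9] 10.7 [0.4593 0.1147 0.112 ]
w11 wide exp [339.5 285.5] 32.5 got [337.4 282.4] 33.55 [0.6013 0.2209 0.034 ]
w11 wide exp [339.5 285.5] 32.5 got [340.1 281.6] 34.925 [0.6002 0.2244 0.034 ]
w11 narrow exp [148.3 285.9] 23.7 got [149.6 273.6] 26.075 [ 0.5879 -0.0223  0.034 ]
w11 narrow exp [148.3 285.9] 23.7 got [149.9 275.6] 24.15 [ 0.5908 -0.0223  0.034 ]
w11 stoutcap exp [255.5 194.5] 14.4 got [255.9 191.4] 15.3 [0.4566 0.1153 0.112 ]
w11 stoutcap exp [255.5 194.5] 14.4 got [259.9 188.9] 15.3 [0.4543 0.1189 0.112 ]
```

The estimates agree: stout (.459,.115), wide cup (.605,.225), narrow cup (.607,-.025). I'll grasp the stout bottle.

```bash
python3 -m creep '[[0,-0.001,0.15,0,0,0,1],[0,-0.001,0.3,0,0,0,1],[0,-0.001,0.409,0,0,0,1],[0,-0.001,0.409,0,0,0,1],[0,-0.001,0.409,0,0,0,0],[0,-0.001,0.409,0,0,0,0],[0,-0.001,0.409,0,0,0,0],[0,-0.001,0.409,0,0,0,0],[0,-0.001,0.409,0,0,0,0],[0,-0.001,0.409,0,0,0,0],[0,-0.001,0.25,0,0,0,0],[0,-0.001,0.25,0,0,0,0]]' 35
python3 - <<'E'
from h import *
print(rows([.605,.225,.125],np.pi/2))
E
```

```text
time: 16.4
position: [0.4616, 0.1171, 0.123]
eef_rot: [-0.0, 3.136, 0.009]
contact_force: [-0.2, 0.5, -1.3]
gripper_width: 0.487
gripper_force: 36.1
[array([-0.3585,  0.2696, -0.0016]), [array([0.0017, 0.0018, 0.0001]), array([-0.0028,  0.0027, -0.9999])]]
```

```bash
python3 -m creep '[[-0.364,0.274,0,0,0,0,0],[-0.364,0.274,0,0,0,0,0],[-0.364,0.274,0,0,0,0,0],[-0.364,0.274,0,0,0,0,0],[-0.364,0.274,0,0,0,0,0],[-0.364,0.274,0.05,0,0,0,0],[-0.364,0.274,0.05,0,0,0,0],[-0.364,0.274,0.05,0,0,0,0]]'
python3 - <<'E'
from m import *
im,c,s=shot("wrist","w12"); np.savez("w12",K=c[0],T=c[1])
print(rows([.605,.225,.062],np.pi/2,s))
cv2.imwrite("pics/w12z.png",im)
E
```

```text
time: 17.4
position: [0.6041, 0.2258, 0.099]
eef_rot: [0.001, -3.141, -0.001]
contact_force: [0.3, -0.2, 0.6]
gripper_width: 0.486
gripper_force: 36.1
[array([-0.0024, -0.0019,  0.0926]), [array([ 0.0002, -0.0001,  0.0001]), array([ 2.000e-04,  3.000e-04, -9.999e-01])]]
```

```bash
python3 - <<'E'
from m import *
a,c=load("w12")
g=cv2.cvtColor(a,6); b=cv2.medianBlur(g,3)
# row profiles across expected cup region: rim left/right edges
for v in range(180,290,10): print(v,b[v,190:330:5].tolist())
E
```

```text
180 [100, 101, 101, 101, 100, 88, 52, 42, 40, 41, 40, 39, 37, 40, 42, 59, 59, 59, 59, 58, 60, 88, 142, 147, 147, 147, 147, 146]
190 [101, 100, 102, 100, 99, 47, 45, 43, 41, 39, 53, 55, 58, 58, 58, 57, 54, 49, 40, 58, 60, 60, 64, 140, 146, 147, 147, 147]
200 [101, 101, 102, 101, 48, 44, 44, 44, 53, 59, 59, 59, 58, 60, 60, 58, 61, 50, 53, 47, 62, 63, 62, 66, 145, 147, 146, 147]
210 [100, 102, 102, 54, 45, 45, 44, 52, 58, 59, 59, 58, 58, 57, 58, 61, 62, 32, 31, 34, 61, 61, 62, 63, 85, 146, 146, 147]
220 [100, 101, 101, 54, 45, 44, 44, 56, 56, 57, 57, 58, 57, 58, 61, 64, 65, 64, 65, 49, 60, 62, 63, 64, 84, 146, 146, 146]
230 [143, 142, 145, 143, 46, 46, 54, 57, 57, 60, 64, 67, 71, 72, 70, 70, 85, 77, 69, 57, 52, 62, 62, 66, 145, 146, 145, 146]
240 [145, 144, 141, 43, 40, 18, 57, 67, 72, 74, 78, 79, 79, 80, 80, 81, 80, 79, 105, 71, 60, 39, 22, 43, 46, 145, 144, 147]
250 [23, 22, 43, 45, 20, 56, 69, 75, 80, 82, 84, 84, 86, 87, 87, 87, 85, 84, 81, 75, 72, 66, 19, 23, 44, 46, 23, 27]
260 [24, 42, 43, 19, 19, 68, 74, 81, 85, 87, 89, 91, 89, 82, 83, 92, 90, 88, 86, 80, 76, 72, 65, 18, 41, 43, 44, 23]
270 [19, 23, 72, 22, 17, 71, 77, 82, 88, 55, 54, 53, 54, 55, 54, 56, 52, 53, 52, 87, 81, 74, 64, 18, 23, 70, 19, 18]
280 [19, 17, 17, 21, 18, 68, 77, 82, 51, 52, 55, 66, 58, 72, 78, 66, 59, 54, 52, 50, 81, 72, 47, 18, 22, 16, 18, 17]
```

The rim's left and right edges at u 205 and 310 centre on the tool's column, so I'll lower with a 2 mm correction in x.

```bash
python3 -m creep '[[-0.005,-0.002,0.02,0,0,0,0],[-0.005,-0.002,0.04,0,0,0,0],[-0.005,-0.002,0.06,0,0,0,0],[-0.005,-0.002,0.08,0,0,0,0],[-0.005,-0.002,0.09,0,0,0,0],[-0.005,-0.002,0.09,0,0,0,0]]'
```

```text
time: 18.2
position: [0.6132, 0.2253, 0.0682]
eef_rot: [-0.0, 3.128, 0.005]
contact_force: [8.5, -1.2, 27.2]
gripper_width: 0.478
gripper_force: 35.0
```

The near funnel wall is pushing the bottle toward +x. I'll rise a little, shift 9 mm that way and try again.

```bash
python3 -m creep '[[-0.01,0,-0.02,0,0,0,0],[-0.022,0,-0.02,0,0,0,0],[-0.022,0,-0.02,0,0,0,0],[-0.022,0,-0.01,0,0,0,0],[-0.022,0,0,0,0,0,0],[-0.022,0,0,0,0,0,0],[-0.022,0,0,0,0,0,0]]'
python3 - <<'E'
from h import *
im,c,s=shot("wrist","w13"); print(rows([.614,.225,.062],np.pi/2,s))
E
```

```text
time: 19.08
position: [0.6151, 0.2252, 0.0627]
eef_rot: [0.001, -3.141, 0.0]
contact_force: [0.9, 1.2, -2.2]
gripper_width: 0.483
gripper_force: 36.1
[array([ 0.0027, -0.0006,  0.0016]), [array([-0.    , -0.0001,  0.0002]), array([ 2.000e-04, -0.000e+00, -9.998e-01])]]
```

```bash
python3 -m creep '[[0,0,0.005,0,0,0,0],[0,0,0.01,0,0,0,0],[0,0,0.01,0,0,0,0]]'
```

```text
time: 19.5
position: [0.6154, 0.2251, 0.0593]
eef_rot: [-0.001, 3.142, 0.0]
contact_force: [-1.4, 1.1, 3.6]
gripper_width: 0.486
gripper_force: 36.8
```

```bash
python3 -m creep '[[0,0,0,0,0,0,0.58],[0,0,0,0,0,0,0.65],[0,0,0,0,0,0,1],[0,0,0,0,0,0,1],[0,0,-0.1,0,0,0,1],[0,0,-0.25,0,0,0,1],[0,0,-0.4,0,0,0,1],[0,0,-0.4,0,0,0,1],[0.05,0.03,-0.4,0,0,0,1],[0.1,0.03,-0.4,0,0,0,1],[0.1,0.03,-0.4,0,0,0,1]]'
python3 - <<'E'
from m import *
im,c,s=shot("wrist","w14"); np.savez("w14",K=c[0],T=c[1]); K,T=c
f=lambda p:(lambda u:u[:2]/u[2])(K@(T[:3,:3].T@(np.array(p)-T[:3,3])))
print("cap if seated",f((.613,.225,.118)).round(1),"if 10mm high",f((.613,.225,.128)).round(1))
print(rows([.4505,.2905,.22],np.pi/2,s),s["qpos"])
a=im[170:330,170:340]; g=cv2.cvtColor(im,6); u=f((.613,.225,.118))
r=np.linalg.norm(f((.613,.238,.118))-u); x0,y0=int(u[0])-45,int(u[1])-45
roi=cv2.resize(g[y0:y0+90,x0:x0+90],None,fx=4,fy=4,interpolation=2)
h=cv2.HoughCircles(roi,cv2.HOUGH_GRADIENT,1,8,param1=60,param2=12,minRadius=int(3.4*r),maxRadius=int(4.6*r)); print(r,[(q[:2]/4+[x0,y0],q[2]/4) for q in h[0][:3]] if h is not None else None)
cv2.imwrite("pics/w14c.png",cv2.resize(np.vstack([im[150:340,150:390]]),None,fx=3,fy=3))
E
```

```text
time: 20.88
position: [0.5741, 0.2375, 0.2181]
eef_rot: [0.003, -3.14, -0.001]
contact_force: [0.6, -0.2, 0.2]
gripper_width: 1.0
gripper_force: 0.0
cap if seated [242.4 237. ] if 10mm high [241.9 241.7]
[array([ 0.3087,  0.133 , -0.0042]), [array([ 0.0001, -0.0005,  0.0006]), array([ 8.000e-04,  2.000e-04, -9.994e-01])]] [-1.20170617  0.40376294  0.97284667  1.59253117 -0.34184452  1.32877944
  1.38973893]
14.127007883060507 [(array([244.625, 230.375]), np.float32(15.025)), (array([244.625, 234.625]), np.float32(13.9)), (array([245.375, 228.375]), np.float32(13.35))]
```

```bash
python3 - <<'E'
import cv2,numpy as np
g=cv2.medianBlur(cv2.imread("pics/w14.png",0),3)
print([160+4*i for i in range(48)][::6])
for v in range(170,300,8): print(v," ".join(f"{x:3d}" for x in g[v,210:310:4]))
E
```

```text
[160, 184, 208, 232, 256, 280, 304, 328]
170  94  90  92  92  89  82  52  45  47  47  47  48  52  79 133 133 132 133 134 134 135 135 135 134 135
178  98 131  92  82  47  48  42  43  37  39  38  40  39  41  81  79 131 133 134 134 134 134 135 135 134
186 133  91  74  70  62  60  41  39  51  50  52  51  54  54  53  59  76  85 134 133 133 133 134 134 135
194  92  87  63  41  43  41  54  54  56  56  49  34  49  55  53  57  58  72 134 134 134 134 135 134 135
202  93  77  43  42  42  49  54  56  57  60  65  64  62  35  49  58  56  59 108 133 134 134 135 134 134
210 134  77  65  44  45  79  97 103 111 117 116 112 101  69  55  59  59  58 101 134 134 133 134 134 134
218 133 132  70  67  72  81  82  52  55  55  56 114 124 115  61  59  60  75 134 135 133 133 136 135 135
226 134 133 134  85  75  81 122 134 133 133 133 127  60 114  62  60  83 135 133 133 134 134 133 135 135
234 134 133 133 134 134 106 133 134 133 134 134 134 104  81 130 134 134 135 134 133 133 134 134 134 133
242 134 134 134 134 134 133 128 134 135 134 134 129 134 133 134 133 133 134 134 134 133 134 134 134 134
250 135 134 134 133 133 134 133 134 134 135 133 134 133 134 134 134 134 134 135 133 133 134 133 133 134
258 134 134 133 133 134 134 133 133 133 134 135 133 133 135 133 134 133 133 133 134 134 134 133 133 134
266 133 134 133 134 133 135 132 133 134 134 134 132 134 133 132 133 134 134 134 133 133 133 134 134 133
274 133 132 132 133 134 134 133 133 134 133 132 132 134 133 133 134 133 133 133 133 132 133 133 133 133
282 133 133 133 133 133 133 133 133 133 132  40  39  39  36  36  35  35  35  37 126 126 128 131 132 132
290 131 133 132 133 134 133 132 132 132  49  38  35  35  37  35  35  33  33  34  33  34  35  32  32  34
298 132 133 132 132 132 134 132 132 131  34  38  35  36  35  35  34  34  33  32  33  31  33  32  33  32
```

The cap is at about (245,232), close to the seated projection (242,237), and at no-load height, so the stout bottle is down. I'll move over the slim bottle and re-measure it there.

```bash
python3 -m creep '[[0.3087,0.133,0,0,0,0,1],[0.3087,0.133,0,0,0,0,1],[0.3087,0.133,0,0,0,0,1],[0.3087,0.133,0,0,0,0,1],[0.3087,0.133,0,0,0,0,1],[0.3087,0.133,0,0,0,0,1]]'
python3 - <<'E'
from m import *
im,c,s=shot("wrist","w15"); np.savez("w15",K=c[0],T=c[1]); K,T=c; print(s["position"])
f=lambda p:(lambda u:u[:2]/u[2])(K@(T[:3,:3].T@(np.array(p)-T[:3,3])))
print("tip exp",f((.4510,.2910,.108)).round(1),"base",f((.451,.291,0)).round(1),"r base",287.7*.0165/.35)
g=cv2.medianBlur(im,3)[:,:,1]
for v in range(140,235,5): print(v," ".join(f"{x:3d}" for x in g[v,215:300:3]))
E
```

```text
time: 21.68
position: [0.4533, 0.2888, 0.2189]
eef_rot: [0.004, 3.141, -0.001]
contact_force: [0.7, 0.0, -0.3]
gripper_width: 0.998
gripper_force: 0.0
[0.4532506  0.28882052 0.21893795]
tip exp [258.7 190.5] base [258.1 168.2] r base 13.563
140 127 126 126 127 127 126 127 127 128 126 127 126 127 126 127 127 128 127 127 128 126 127 127 127 128 128 128 128 127
145 127 127 128 127 127 128 126 127 127 127 128 127 127 128 126 128 127 127 126 127 127 127 128 128 128 127 128 127 129
150 124 124 123 123 124 127 127 127 128 127 126 127 126 126 127 127 128 127 128 129 128 127 127 127 128 127 127 127 126
155  88  88  89  89  90  89  89  89  88  89  88  90  90  80 126 127 127 127 127 128 128 127 127 127 127 127 128 127 127
160  88  89  89  89  87  89  90  89  90  89  89  88  78  50  50  52  50  53 104 127 126 127 127 127 127 128 127 128 128
165  88  88  89  89  89  89  89  89  90  89  90  87  51  53  54  54  54  53  56  59 127 127 126 127 128 128 127 127 127
170  89  89  88  88  89  89  90  89  88  89  90  50  60  71  73  75  72  71  67  60 129 128 126 128 127 128 127 127 127
175  90  90  91  89
[... 720 characters left out ...]
 127 127 128 127 127 127 127 127 129 126 128 129 126 127 127 128 127 128 127 127 128 127 128 127 127
210 126 127 127 127 127 128 128 127 127 127 128 127 128 129 129 127 128 128 128 128 126 128 128 129 127 126 128 128 127
215 127 128 128 126 128 128 127 127 128 126 127 128 127 127 128 128 127 128 128 128 129 128 127 128 127 128 127 128 127
220 127 127 127 128 127 128 129 127 128 127 128 127 128 127 126 129 127 128 128 128 128 127 128 128 128 128 128 128 127
225 127 127 127 128 127 127 127 127 127 127 128 127 127 127 128 128 127 128 127 127 128 127 128 129 127 128 128 128 128
230 127 127 128 127 127 127 128 128 127 127 128 127 128 127 128 128 128 128 126 127 128 126 127 128 128 129 127 127 127
```

```bash
python3 - <<'E'
from m import *
im,c=load("w15"); print("base near edge",plane(c,(261,157.5),0),"shoulder far edge z.07-.078",plane(c,(261,196.5),.07),plane(c,(261,196.5),.078))
print("y at z .075",plane(c,(247.5,182),.075)[1],plane(c,(275.5,182),.075)[1])
im,c=load("w11");g=cv2.medianBlur(im,3)[:,:,1]
E
```

```text
base near edge [0.43735287 0.29467314 0.        ] shoulder far edge z.07-.078 [0.46801383 0.29372619 0.07      ] [0.4656455  0.29360548 0.078     ]
y at z .075 0.2797604819557223 0.308500604060597
```

The slim bottle's axis is at about (.451,.294). I'll grasp it.

```bash
python3 -m creep '[[0,0.0075,0.14,0,0,0,1],[0,0.0075,0.28,0,0,0,1],[0,0.0075,0.4,0,0,0,1],[0,0.0075,0.442,0,0,0,1],[0,0.0075,0.442,0,0,0,1],[0,0.0075,0.442,0,0,0,0],[0,0.0075,0.442,0,0,0,0],[0,0.0075,0.442,0,0,0,0],[0,0.0075,0.442,0,0,0,0],[0,0.0075,0.442,0,0,0,0],[0,0.0075,0.442,0,0,0,0],[0,0.0075,0.442,0,0,0,0]]' 30
python3 - <<'E'
from h import *
im,c,s=shot("wrist","w16"); print(rows([.607,-.025,.2],np.pi/2,s))
E
```

```text
time: 23.22
position: [0.4522, 0.2938, 0.0431]
eef_rot: [-0.001, 3.141, 0.002]
contact_force: [-1.5, -0.6, 6.2]
gripper_width: 0.376
gripper_force: 29.2
[array([-0.3865, -0.7967, -0.393 ]), [array([0.0005, 0.0002, 0.0003]), array([-4.000e-04,  7.000e-04, -9.997e-01])]]
```

```bash
python3 -m creep '[[0,0,-0.15,0,0,0,0],[0,0,-0.3,0,0,0,0],[0,0,-0.393,0,0,0,0],[0,0,-0.393,0,0,0,0],[-0.3995,-0.797,-0.393,0,0,0,0],[-0.3995,-0.797,-0.393,0,0,0,0],[-0.3995,-0.797,-0.393,0,0,0,0],[-0.3995,-0.797,-0.393,0,0,0,0],[-0.3995,-0.797,-0.393,0,0,0,0],[-0.3995,-0.797,-0.393,0,0,0,0],[-0.3995,-0.797,-0.393,0,0,0,0],[-0.3995,-0.797,-0.393,0,0,0,0]]'
python3 -m creep '[[0,0,0.15,0,0,0,0],[0,0,0.28,0,0,0,0],[0,0,0.28,0,0,0,0],[0,0,0.28,0,0,0,0],[0,0,0.28,0,0,0,0]]'
python3 - <<'E'
from m import *
im,c,s=shot("wrist","w17"); np.savez("w17",K=c[0],T=c[1]); K,T=c
f=lambda p:(lambda u:u[:2]/u[2])(K@(T[:3,:3].T@(np.array(p)-T[:3,3])))
print("rim exp @ .610",f((.61,-.025,.034)),"near edge",f((.579,-.025,.034)),"L/R",f((.61,.006,.034)),f((.61,-.056,.034)))
print(rows([.611,-.025,.048],np.pi/2,s))
g=cv2.medianBlur(im,3)[:,:,1]
for v in range(150,250,6): print(v," ".join(f"{x:3d}" for x in g[v,200:312:4]))
E
```

```text
time: 24.78
position: [0.6112, -0.0252, 0.1982]
eef_rot: [0.0, -3.14, -0.0]
contact_force: [1.1, 0.5, -0.8]
gripper_width: 0.378
gripper_force: 30.2
time: 25.4
position: [0.6132, -0.0252, 0.0897]
eef_rot: [-0.002, 3.138, 0.001]
contact_force: [-0.4, -1.4, -0.7]
gripper_width: 0.381
gripper_force: 30.2
rim exp @ .610 [256.40051008 209.00025264] near edge [256.46541632 167.14636501] L/R [298.79832115 209.05099362] [213.98707105 208.94949296]
[array([0.0058, 0.0005, 0.1042]), [array([0.0002, 0.0011, 0.0004]), array([-1.700e-03,  3.000e-04, -9.996e-01])]]
150 110 156 156 157 157 156 157 157 157 157 156 157 157 158 157 157 157 157 157 158 158 157 158 157 157 158 158 157
156 110 109 108 109 156 157 156 157 157 156 158 157 156 157 157 158 158 157 158 157 157 157 158 158 157 157 156 158
162 107 108 108 108 108 152 157 157 157 155 157 157 157 157 156 157 157 156 157 157 156 157 157 157 158 158 158 157
168 107 108 108 107 109 108 111  97  97  94  58  56  59  58  60  80  91 122 157 157 157 157 156 157 158 157 156 158
174 107 108 107 107 109 108 107  82  83  58  56  59  72  82  67  60  58  96  9
[... 729 characters left out ...]
 157
216 106 106 107  60  44  43  41  40  32  55  56  58  59  61  61  61  61  57  58  56  47  46  46  61 156 156 157 158
222 107 107 107 106  53  43  42  43  52  56  59  59  60  62  60  60  60  59  58  57  55  51  53  92 155 157 156 156
228 107 106 113 154  57  43  41  41  57  58  59  58  58  63  61  61  60  60  59  58  57  55  90 154 156 155 156 156
234 156 155 156 124  48  47  20  42  59  60  61  62  61  62  62  62  62  60  61  59  58  67  25  48  51  53 156 156
240 155 154 152  46  45  41  18  59  59  59  63  65  71  71  72  72  70  67  61  61  60  58  23  28  49  49 115 151
246  22  25  39  47  47  20  20  58  61  68  77  79  82  80  81  82  79  79  77  73  62  58  24  25  49  47  48  26
```

The narrow rim edges are at u 211 and 294, widest at row 211. That puts the axis at about (.6115,-.0275), so I'll shift -2.5 mm in y and lower.

```bash
python3 -m creep '[[0,-0.006,0.02,0,0,0,0],[0,-0.006,0.04,0,0,0,0],[0,-0.006,0.06,0,0,0,0],[0,-0.006,0.075,0,0,0,0],[0,-0.006,0.09,0,0,0,0],[0,-0.006,0.09,0,0,0,0],[0,-0.006,0.09,0,0,0,0]]'
```

```text
time: 26.32
position: [0.6118, -0.028, 0.0514]
eef_rot: [0.001, -3.141, 0.0]
contact_force: [-0.3, 0.5, -0.6]
gripper_width: 0.376
gripper_force: 30.1
```

No contact force, so it is inside the well. I'll lower the last 3 mm, release and back off.

```bash
python3 -m creep '[[0,0,0.007,0,0,0,0],[0,0,0.008,0,0,0,0],[0,0,0.008,0,0,0,0.45],[0,0,0.008,0,0,0,0.55],[0,0,0.008,0,0,0,1],[0,0,0.008,0,0,0,1],[0,0,-0.15,0,0,0,1],[0,0,-0.3,0,0,0,1],[0,0,-0.45,0,0,0,1],[0.15,0,-0.6,0,0,0,1],[0.3,0,-0.6,0,0,0,1],[0.3,0,-0.6,0,0,0,1]]'
python3 - <<'E'
from h import *
im,c,s=shot("wrist","w18"); sc,_,_=shot("scene","s18")
a=cv2.resize(im[120:310],(800,297)); b=cv2.resize(sc[130:250,130:450],(800,300),interpolation=2)
cv2.imwrite("pics/fin.png",np.vstack([a,b]))
E
```

```text
time: 27.82
position: [0.4962, -0.0278, 0.2921]
eef_rot: [-0.002, -3.14, -0.0]
contact_force: [-1.8, 0.6, 0.5]
gripper_width: 0.996
gripper_force: 0.0
```

View pics/fin.png

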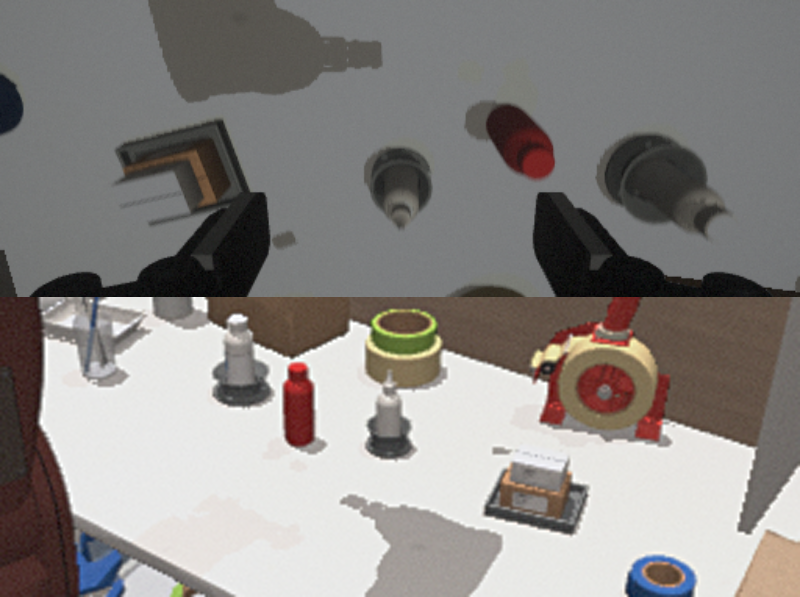

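The final views show both bottles upright in their cups at (240,360) and (389,415). The cartons are stacked in the tray at (537,485), and the red bottle, tape and glass are untouched. A quick numeric height check before handing in.

```bash
python3 - <<'E'
from h import *
K,T=cam("scene"); f=lambda p:(lambda u:u[:2]/u[2])(K@(T[:3,:3].T@(np.array(p)-T[:3,3])))
print("stout",f((.610,.225,.118)),f((.610,.225,.134)),"seen (225.2,138.4: cap top edge centre ~138)"); print("slim",f((.611,-.0275,.114)),f((.611,-.0275,.13)),"seen (286,160)")
E
```

```text
stout [224.44651823 138.318606  ] [224.21357889 134.13645125] seen (225.2,138.4: cap top edge centre ~138)
slim [284.62879587 159.58264823] [284.74327434 155.14473005] seen (286,160)
```

Both match the seated heights, so I'm handing in.

```bash
python3 -m creep '[[0,0,0,0,0,0,1],[0,0,0,0,0,0,1],[0,0,0,0,0,0,1]]' >/dev/null; python3 -c "
from bench import robot; print(robot.job_done())"
```

```text
the job is handed in; nothing more can be done
None
```

The job is handed in, but no verdict came back: by camera check both bottles stand seated in their cups, the cartons are stacked flat in the tray, and the tape roll, brush glass and red bottle look untouched.

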